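# Load the indexing table and hold its index pin out

## Task

Set the flanged bearing housing on the round indexing table, its two flange holes over the table's two dowels and its flange flush on the plate, and let go of it while the index pin still locks the table. Then take the black knob of the sprung index pin from above, pull the pin straight up, fully back out of its hole in the plate, and finish while still holding it there, so that I can turn the table to the next station. Do not turn the table yourself or shift the bearing, the spanner and the dial gauge stand on the bench.

Things in the scene. Friction and masses are not known exactly. Their poses are not given: they have to be found in the camera images.
- housing_mid (a point): Centre of the loose cast aluminium bearing housing, 30 mm above its underside; z up; 0.47 to 0.66 kg, 60 mm tall. Flange 16 mm thick, 152 mm long along x: an 84 mm disc with a 44 mm wide lug at each end. Grip its round boss, 46 mm across, 20 to 60 mm above the underside (54 mm wide at its foot). Two 14 mm holes through the flange at x = +56 and -56 mm. May be seated either way round.
- seat (a point): Centre of the flat top face of the indexing plate (steel disc, 220 mm across), 58 mm above the bench; z up. Two 12 mm dowels stand 15 mm out of the face at x = +56 and -56 mm, the upper 7 mm tapering to 5 mm. The housing is home with its underside on this face, both dowels in its holes, its centre over this point; the dowels do not come through the flange.
- index_base: Fixed grey base of the indexing table; origin on the table's axis, at the bench; z up. At y = +94 mm the upright index pin comes down through the arm of a bracket. The arm is 44 mm wide, its top 76 mm above the bench, and reaches in over the plate's rim from y = 140 mm to y = 78 mm.
- knob (a point): Black knob of the index pin; this is its centre, 104 mm above the bench with the pin seated, and z points up along the pin. 28 mm tall, 32 mm in diameter over its upper half (27 mm or less below that). A 21 mm sleeve stands right under it, down to the bracket's arm, 28 mm below the knob's centre. It moves with the pin.
- plunger (a joint): Lift of the index pin in m: 0 when seated (pin 12 mm deep in its hole in the plate), 0.015 when fully back against its stop, its tip then 3 mm clear above the plate. A spring pulls it back down: with its weight it takes about 7 N to lift off and 15 N to hold fully back, so a hand gives a little: pull until it meets the stop and the force rises. It does not latch.
- index_plate (a joint): Turn of the indexing plate about its upright axis in rad, 0 at the start. Locked by the seated index pin; with the pin out it turns stiffly (0.4 N m).
- bearing: Loose ball bearing ring, 72 mm outside, 35 mm bore, 17 mm tall, lying on the bench; origin at the centre of its underside. Leave alone.
- spanner: Loose steel spanner, 190 mm long, lying on the bench, its length along x; origin on its underside. Leave alone.
- dial_stand: Loose dial gauge stand: a block 60 x 50 x 55 mm with a 205 mm tall post and a gauge on an arm that reaches 112 mm towards -y; origin at the centre of the block's underside. Leave alone.
Mind the look-alikes: they are no part of the job. Of the things that look like the part that bears housing_mid, the smallest one is meant.

How it is judged (in metres and radians):
On the way, in this order (a step that is already met when the one before it is completed fails the run):
1. the housing stands home on the two dowels, flush and let go, with the index pin still seated (horizontal distance between housing_mid and seat below 0.003 m and z of housing_mid in the frame of seat between 0.027 and 0.0325 m and angle between the x axis of housing_mid and the x axis of seat, either way round below 0.06 rad and angle between the z axis of housing_mid and the z axis of seat, either way round below 0.04 rad and contact force between the arm and housing below 0.3 N and value of joint plunger below 0.002 m), for 0.2 s.
2. the index pin is pulled fully back by its knob, the housing still home (horizontal distance between housing_mid and seat below 0.003 m and z of housing_mid in the frame of seat between 0.027 and 0.0325 m and angle between the x axis of housing_mid and the x axis of seat, either way round below 0.06 rad and angle between the z axis of housing_mid and the z axis of seat, either way round below 0.04 rad and value of joint plunger above 0.0125 m and contact force between the fingers and plunger above 4 N), for 0.2 s.
At the end, for the whole second after the job is handed in: Fingers hold the knob (over 4 N), pin lifted over 12.5 of its 15 mm; housing let go and home on the dowels (centre within 3 mm, underside within 2.5 mm of the plate, square within 0.06 rad, upright within 0.04 rad); plate turned less than 0.06 rad (all of step 2 and contact force between the arm and housing below 0.3 N and value of joint index_plate between -0.06 and 0.06 rad); the arm keeps its last pose, push and grip.
It fails at once if the index pin is pulled out of the plate while the housing is not home (value of joint plunger above 0.008 m and not (horizontal distance between housing_mid and seat below 0.003 m and z of housing_mid in the frame of seat between 0.027 and 0.0325 m and angle between the x axis of housing_mid and the x axis of seat, either way round below 0.06 rad and angle between the z axis of housing_mid and the z axis of seat, either way round below 0.04 rad)).
It fails at once if the table is turned (value of joint index_plate above 0.1 rad or value of joint index_plate below -0.1 rad).
It fails at once if the bearing, the spanner or the dial gauge stand is shifted (distance of any of bearing, spanner, dial_stand from where it was at the start of the episode above 0.02 m).
It also fails if it takes over 54 s, if anything falls off the work surface, if the arm or the gripper's body presses on something with over 40 N, if the wrist force passes 120 N, or if a joint passes its speed limit or range.

## Robot

A 7-joint arm with a two-finger parallel gripper is mounted at the origin on the work surface. World frame = base frame: x ahead of the robot, y to its left, z up, the work surface at z = 0. Lengths are in mm, angles in rad, forces in N, time in s.
With the tool pointing down it reaches from about 425 to 1025 mm from the base axis. Payload 3.6 kg.
Tool frame: the origin (TCP) lies at the very end of the fingers, on their centre line; the grasp point (between the pads) lies 19 mm behind it; z points along the fingers, y is the direction in which the jaws open and shut (so a half turn about z gives the same grasp; the last joint's range is limited). The gripper opens to 85 mm and grips with 20 to 120 N. Pads are 22 mm wide; open, the fingers measure 114 mm over their backs; the gripper's body (76 mm by 85 mm) begins 54 mm behind the grasp point. The pads swing forward as they close: fully open they stand 13 mm farther back than shut.
Start: joints at [-0.093, 0.591, 0.048, 1.609, -0.033, 0.943, -0.034], TCP at [725.003, 0.003, 231.302] pointing down, gripper open.
Joint ranges: [-2.69, 2.69], [-0.47, 2.24], [-1.27, 1.36], [0.19, 2.51], [-1.53, 4.68], [0.08, 2.07], [-3.09, 3.09]. Speed limits (rad/s): [2.57, 2.57, 3.14, 3.14, 3.14, 3.14, 3.14].

## Interface

Orientations are given as a unit quaternion [w, x, y, z].
In Python, from cell import ctrl, optics gives the robot as it stands.
- The arm moves only by the shell command python3 -m pendant 'ROWS' [FORCE]. ROWS is JSON, a list of rows, each an object with "grip": the finger opening in m, from 0 to 0.0854; "offset": the shift along the tool's x, y, z in m, a list of three; "spin": the turn about the tool's z in degrees. A call has 1 to 12 rows; each row shifts and turns the commanded pose from where the row before left it, along the tool's axes as they then stand; what a row does not reach is not made up. A row lasts 1/8 s, in which the tool goes at most 62.5 mm and 10.7 degrees, less where a joint would pass 70% of its speed; a pose out of reach is approached as far as the arm can. A call is refused whole if a number of a shift passes 0.0625 or a number of a turn 10.7, either way. A call with a gripper value outside its range is refused whole. The fingers move at their own pace and stop on an object; FORCE is the grip in N (left out, the last holds). Time passes only in rows, so rows that do not move let the fingers close. It gives the time, the measured TCP pose, the force and the opening at its end, in the units of the state.
- ctrl.get_state(): the state, without advancing time (a new reading comes with each control period).
- optics.get_image(name): name is "scene" or "side" or "wrist"; returns (picture, depth): 480x640x3 uint8, red, green, blue; 480x640 float32, mm along the optical axis (not along the pixel's ray), 0 where there is no reading.
- optics.calibration(name): a dict with "camera_matrix" (3x3 intrinsics, pixels), "R" (3x3) and "t" (3): a world point X has camera coordinates R X + t; the wrist camera has in their place "hand_eye" (4x4, takes a point from camera to tool coordinates, whose origin is the TCP and whose axes are the flange's). Camera axes: x right, y down, z forward; pixel columns grow to the right and rows downward; lengths in mm; the calibration is good to about 2 mm. A picture is of the moment at which its call begins: read the wrist's pose just before it. calibration takes no time and is no camera call.
- ctrl.hand_in(): hands the job in, once; it reports no verdict.
The state is a dict: "clock": time; "joint_positions": joint angles; "qd": joint speeds; "joint_efforts": joint torques, N m; "tcp_pos": TCP position; "eef_rot": TCP orientation; "ft_force": force on the tool from outside, world axes, zero at the start; "moment": the same for the moment, N m; "finger_gap": finger opening in mm.
Only numpy, scipy, OpenCV 4.12 (cv2) and the standard library are available. Lean on these libraries where they do the work, as an engineer would, in place of code of your own. Each camera call takes 0.05 s, during which the arm holds its last target.

## Working session

There is one attempt and no reset: what is moved stays moved. The work goes in short steps, Python scripts to look and compute and a shell command to move; the robot and the scene stay as the last step left them, time stands still between calls to the robot, and variables do not carry over. Pictures are saved under pics/ and viewed, and the job is handed in when it is done.

```bash
ls; mkdir -p pics
python3 - <<'E'
from cell import ctrl, optics
import cv2,numpy as np
for n in ["scene","side","wrist"]:
    s=ctrl.get_state()
    p,d=optics.get_image(n)
    cv2.imwrite(f"pics/{n}0.png",p[:,:,::-1]); np.save(f"pics/{n}0.npy",d)
    print(n,optics.calibration(n))
print(s)
E
```

```text
pics
scene {'camera_matrix': array([[537.67367524,   0.        , 327.08710317],
       [  0.        , 537.67367524, 253.56766919],
       [  0.        ,   0.        ,   1.        ]]), 'R': array([[-0.10802292,  0.9940938 , -0.0104198 ],
       [ 0.84855177,  0.08673666, -0.52195464],
       [-0.51796809, -0.06522481, -0.8529096 ]]), 't': array([  73.74401757, -377.77997141, 1981.52788516])}
side {'camera_matrix': array([[559.58801177,   0.        , 319.94762586],
       [  0.        , 559.58801177, 244.94712916],
       [  0.        ,   0.        ,   1.        ]]), 'R': array([[ 0.92693425, -0.37520621, -0.00363282],
       [-0.28184437, -0.68983034, -0.6668567 ],
       [ 0.24770274,  0.6191562 , -0.74517712]]), 't': array([-502.04242465,  166.25955667, 1612.79947587])}
wrist {'camera_matrix': array([[362.03655979,   0.        , 318.39343128],
       [  0.        , 362.03655979, 239.94488244],
       [  0.        ,   0.        ,   1.        ]]), 'hand_eye': array([[ 8.38089457e-04, -9.62664631e-01, -2.70695597e-01,
         6.92301276e+01],
       [ 9.99999520e-01,  9.44088949e-04, 
[... 255 characters left out ...]
[-0.09351984,  0.59202747,  0.04829238,  1.60968261, -0.03333306,
        0.94273211, -0.03368229]), 'qd': array([-3.54688244e-04, -2.34483243e-03,  1.59359949e-03, -3.90018788e-03,
        5.02799904e-04,  1.53702382e-03, -8.21728662e-05]), 'joint_efforts': array([ 4.48489009e-03, -5.50000584e+01,  1.55277103e+00, -1.98825985e+01,
        9.68024513e-03,  3.83386548e-03,  2.66350116e-05]), 'tcp_pos': array([7.24251299e+02, 4.02942282e-02, 2.30259159e+02]), 'eef_rot': array([-6.93744864e-04,  7.07068015e-01,  7.07144806e-01, -7.50944800e-04]), 'ft_force': array([ 0.56793133,  0.93449835, -0.23879941]), 'moment': array([-0.04323248, -0.02918351,  0.02669468]), 'finger_gap': 85.30876623994062}
```

View pics/scene0.png

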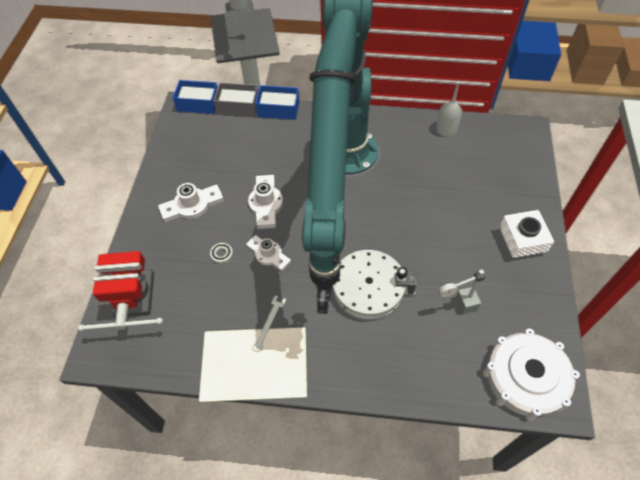

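View pics/side0.png

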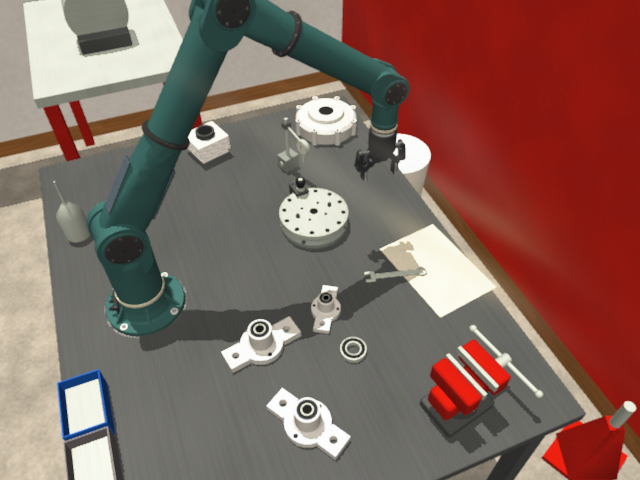

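View pics/wrist0.png

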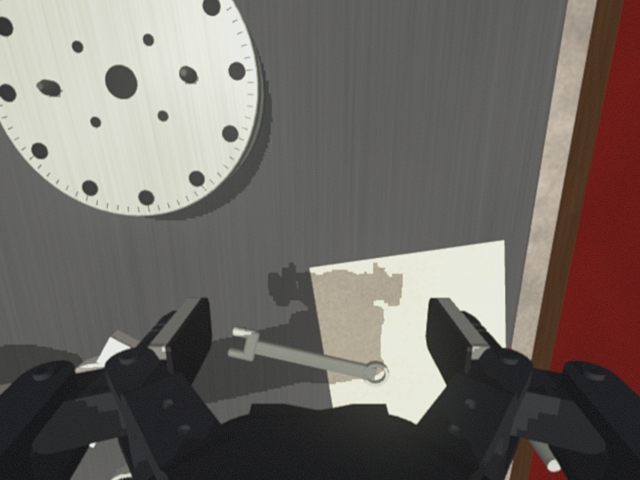

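```bash
cat > h.py <<'E'
import numpy as np,cv2
from scipy.spatial.transform import Rotation as Ro
from cell import ctrl, optics
def cam(n,s=None):
    c=optics.calibration(n);K=np.array(c["camera_matrix"])
    if n!="wrist":
        R=np.array(c["R"]);t=np.array(c["t"])
    else:
        T=np.eye(4);T[:3,:3]=Ro.from_quat(s["eef_rot"],scalar_first=True).as_matrix();T[:3,3]=s["tcp_pos"]
        M=np.linalg.inv(T@c["hand_eye"]);R=M[:3,:3];t=M[:3,3]
    return K,R,t
def cloud(C,d):
    K,R,t=C;v,u=np.mgrid[:480,:640]
    P=np.stack([(u-K[0,2])/K[0,0]*d,(v-K[1,2])/K[1,1]*d,d],-1)
    W=(P-t)@R; W[d<=0]=np.nan; return W
def atz(C,px,z):
    K,R,t=C; r=R.T@np.linalg.inv(K)@np.array([px[0],px[1],1.]);o=-R.T@t
    return o+r*(z-o[2])/r[2]
def proj(C,X):
    K,R,t=C;p=K@(R@np.asarray(X,float)+t);return p[:2]/p[2]
def crop(img,x0,y0,x1,y1,f,name):
    cv2.imwrite(name,cv2.resize(img[y0:y1,x0:x1,::-1],None,fx=f,fy=f,interpolation=cv2.INTER_CUBIC))
E
python3 - <<'E'
from h import *
sc=cv2.imread("pics/scene0.png")[:,:,::-1];sd=cv2.imread("pics/side0.png")[:,:,::-1]
a=cv2.resize(sc[170:290,150:310],None,fx=4,fy=4,interpolation=2)
cv2.imwrite("pics/c1.png",a[:,:,::-1])
crop(sd,210,270,370,390,5,"pics/c2.png")
for n,img in (("scene",sc),("side",sd)):
    C=cam(n);d=np.load(f"pics/{n}0.npy");W=cloud(C,d)
    for zlo,zhi,nm in ((8,26,"flange"),(45,75,"boss")):
        m=((W[...,2]>zlo)&(W[...,2]<zhi)&(W[...,0]>300)&(W[...,0]<1000)&(abs(W[...,1])<500)).astype(np.uint8)
        k,l,st,ce=cv2.connectedComponentsWithStats(m)
        for i in range(1,k):
            if st[i,4]>60: 
                w=W[l==i]; print(n,nm,ce[i].round(),st[i,4],w.mean(0).round(1),w.min(0).round(),w.max(0).round())
E
```

```text
scene flange [199. 209.] 132 [ 327.  -477.3   19.1] [ 300. -500.    9.] [ 359. -453.   26.]
scene flange [265. 216.] 339 [ 335.6 -247.8   19.6] [ 300. -302.    9.] [ 377. -209.   26.]
scene flange [269. 254.] 523 [ 476.8 -211.8   15.4] [ 412. -289.    8.] [ 527. -140.   26.]
scene flange [222. 252.] 279 [ 487.4 -364.4   16.1] [ 450. -400.    8.] [ 523. -329.   26.]
scene flange [366. 312.] 233 [650.9 115.3  14.5] [595.  16.   8.] [673. 219.  23.]
scene flange [465. 307.] 63 [604.5 412.6  16.6] [566. 385.   8.] [622. 451.  25.]
scene flange [493. 388.] 69 [845.9 482.6  17.4] [796. 458.   8.] [889. 498.  26.]
scene boss [267. 246.] 172 [ 472.9 -214.1   58.3] [ 446. -237.   45.] [ 494. -192.   70.]
scene boss [370. 283.] 3558 [571.3 118.5  57.8] [451.  12.  45.] [677. 257.  75.]
scene boss [469. 298.] 298 [591.1 416.1  54.7] [552. 385.  46.] [622. 448.  75.]
scene boss [497. 369.] 550 [804.3 486.3  57.9] [711. 461.  45.] [888. 500.  71.]
side flange [334. 138.] 150 [793.5 479.3  17.4] [707. 449.   9.] [889. 500.  26.]
side flange [288. 165.] 84 [579.9 397.5  16.9] [549. 380.   8.] [621. 431.  26.]
side flange [314. 238.] 410 [535.4  36.9  16.4] [455.   1.   8.] [660. 142.  26.]
side flange [416. 271.] 61 [ 771.2 -196.5   10.3] [ 737. -212.    8.] [ 804. -182.   16.]
side flange [325. 311.] 640 [ 462.6 -231.2   16.6] [ 410. -295.    8.] [ 523. -143.   26.]
side flange [284. 332.] 484 [ 332.8 -256.2   20.8] [ 300. -307.    8.] [ 374. -212.   26.]
side flange [352. 349.] 431 [ 484.2 -372.5   16.8] [ 449. -407.    8.] [ 520. -334.   25.]
side boss [335. 129.] 331 [795.5 482.7  57.2] [708. 453.  45.] [886. 500.  74.]
side boss [287. 155.] 190 [581.9 408.1  54.8] [549. 380.  45.] [619. 444.  73.]
side boss [313. 213.] 2821 [559.2 104.   58.6] [453.  -3.  45.] [674. 248.  75.]
side boss [325. 299.] 230 [ 466.9 -222.6   59. ] [ 446. -244.   45.] [ 492. -193.   69.]
```

View pics/c1.png

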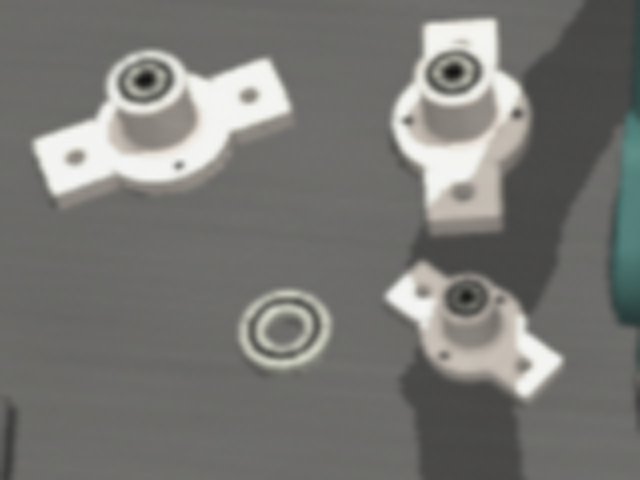

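View pics/c2.png

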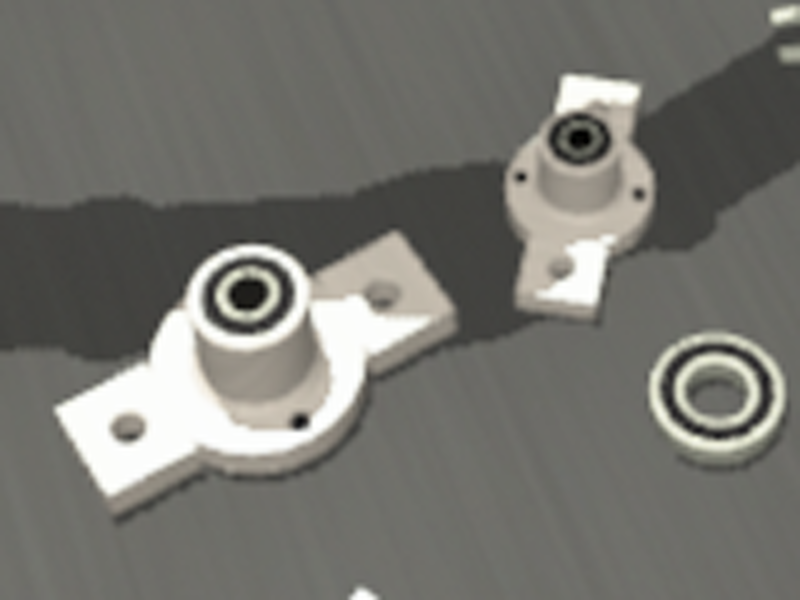

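Three housings are look-alikes. In the scene camera they are at (187,195), (265,195) and (268,253); the one at (268,253) is clearly the smallest, and its roughly 152 mm span matches, so that is my target. First I'll look at the table and then the housing from the wrist.

```bash
python3 -m pendant '[{"grip":0.085,"offset":[0.032,-0.04,0],"spin":0},{"grip":0.085,"offset":[0.032,-0.04,0],"spin":0},{"grip":0.085,"offset":[0.032,-0.04,0],"spin":0},{"grip":0.085,"offset":[0.032,-0.04,0],"spin":0},{"grip":0.085,"offset":[0,0,0],"spin":0},{"grip":0.085,"offset":[0,0,0],"spin":0}]' 60
python3 - <<'E'
from h import *
s=ctrl.get_state();p,d=optics.get_image("wrist")
import pickle;pickle.dump((s,p,d),open("pics/w1.pkl","wb"))
cv2.imwrite("pics/w1.png",p[:,:,::-1]);print(s["tcp_pos"],s["eef_rot"])
E
```

```text
clock: 0.9
tcp_pos: [565.4, 127.7, 231.4]
eef_rot: [0.0, 0.707, 0.707, 0.0]
ft_force: [0.2, -0.3, -0.0]
finger_gap: 84.9
[565.42977573 127.67984215 231.44436095] [4.33387298e-04 7.07049007e-01 7.07164405e-01 1.35704981e-04]
```

View pics/w1.png

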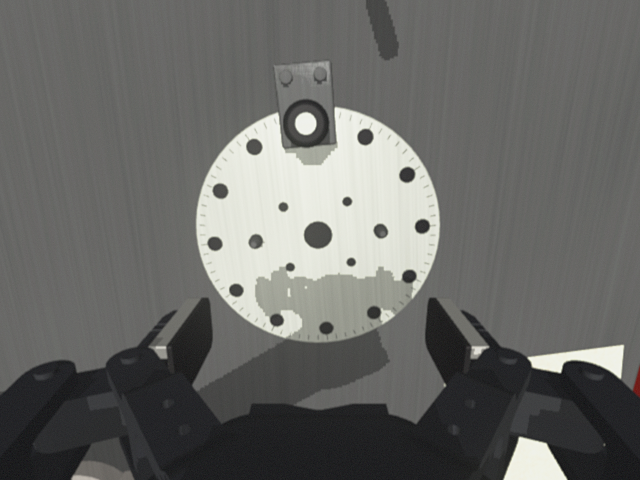

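The wrist view shows the plate with its centre hole at (318,235), dowels at about (256,241) and (381,231), and the knob at (306,124). I'll enlarge these.

Run:
```python
from h import *
import pickle;s,p,d=pickle.load(open("pics/w1.pkl","rb"))
crop(p,235,200,415,270,4.4,"pics/w1c.png"); crop(p,260,50,350,180,4.5,"pics/w1k.png")
C=cam("wrist",s);W=cloud(C,d)
# plate ellipse: fit white mask edge
g=p.min(2)
print(W[235,340],W[124,306],W[160,290])
z=W[...,2]
m=(z>52)&(z<64)&(p.min(2)>170)
pts=W[m];print(m.sum(),pts[:,2].mean(),pts.min(0),pts.max(0))
# fit circle to plate by boundary at z=58: use height mask
h=((z>45)&(z<75)).astype(np.uint8);k,l,st,ce=cv2.connectedComponentsWithStats(h);i=1+np.argmax(st[1:,4])
cs,_=cv2.findContours((l==i).astype(np.uint8),0,1);c=max(cs,key=len)[:,0]
X=np.array([atz(C,q,58) for q in c])[:,:2]
from scipy.optimize import least_squares
r=least_squares(lambda a:np.hypot(X[:,0]-a[0],X[:,1]-a[1])-a[2],[565,113,110],loss="soft_l1",f_scale=.5);print("circle",r.x)
for n,q,zz in(("cen",(318,235),58),("dA",(256,241.5),70),("dB",(381,231),70),("knob",(306,123.5),118)):print(n,atz(C,q,zz))
k=(z>105)&(z<130);kk=W[k];print("knobcloud",k.sum(),np.median(kk,0),kk.min(0),kk.max(0))
```

```text
[585.76620011 112.77662773  58.64595893] [557.79744667 206.05418023 117.39551425] [541.91958336 178.80843731  57.34083077]
31516 57.94299276699895 [455.6588183    7.62743286  55.09959146] [675.15535231 221.59469753  60.89119178]
circle [565.5938968  113.3364118  108.96559087]
cen [565.92701491 112.58591261  58.        ]
dA [511.77184769 109.86255285  70.        ]
dB [620.53021481 119.42740959  70.        ]
knob [557.81966637 206.3538646  118.        ]
knobcloud 1777 [557.72198939 206.70467328 117.75612561] [541.87571937 190.87044948 111.87339085] [572.77283808 222.26389929 120.53329906]
```

View pics/w1c.png

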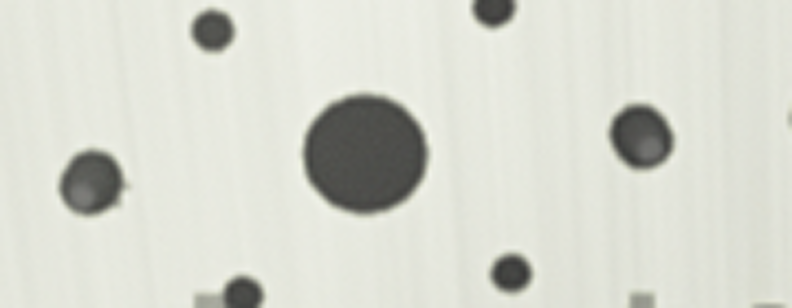

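View pics/w1k.png

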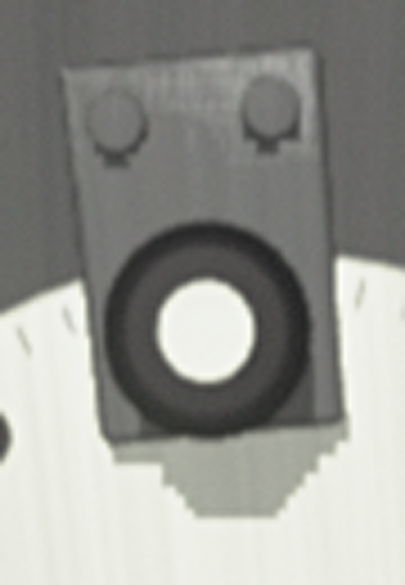

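The numbers agree with each other. The seat centre is about (566.0, 112.7), from the centre hole, the plate rim and the knob distance of 94.06. Seat yaw is +5.0° from both the dowels and the knob, and the knob is at (557.8, 206.4). Next, a look at the housing.

```bash
python3 -m pendant '[{"grip":0.085,"offset":[-0.046,-0.014,0],"spin":0},{"grip":0.085,"offset":[-0.046,-0.014,0],"spin":0},{"grip":0.085,"offset":[-0.046,-0.014,0],"spin":0},{"grip":0.085,"offset":[-0.046,-0.014,0],"spin":0},{"grip":0.085,"offset":[-0.046,-0.014,0],"spin":0},{"grip":0.085,"offset":[-0.046,-0.014,0],"spin":0},{"grip":0.085,"offset":[-0.046,-0.014,0],"spin":0},{"grip":0.085,"offset":[0,0,0],"spin":0},{"grip":0.085,"offset":[0,0,0],"spin":0}]' 60
python3 - <<'E'
from h import *
s=ctrl.get_state();p,d=optics.get_image("wrist")
import pickle;pickle.dump((s,p,d),open("pics/w2.pkl","wb"))
cv2.imwrite("pics/w2.png",p[:,:,::-1]);print(s["tcp_pos"],s["eef_rot"],s["joint_positions"])
E
```

```text
clock: 2.08
tcp_pos: [467.4, -195.0, 231.3]
eef_rot: [0.0, 0.708, 0.706, 0.0]
ft_force: [-0.5, 0.1, -0.0]
finger_gap: 85.0
[ 467.41200077 -195.00194506  231.28584333] [1.97913073e-04 7.07903861e-01 7.06308767e-01 9.66718820e-05] [ 0.22327872  0.31926357  0.10368961  2.09875866 -0.04898387  0.72532684
  0.35615982]
```

View pics/w2.png

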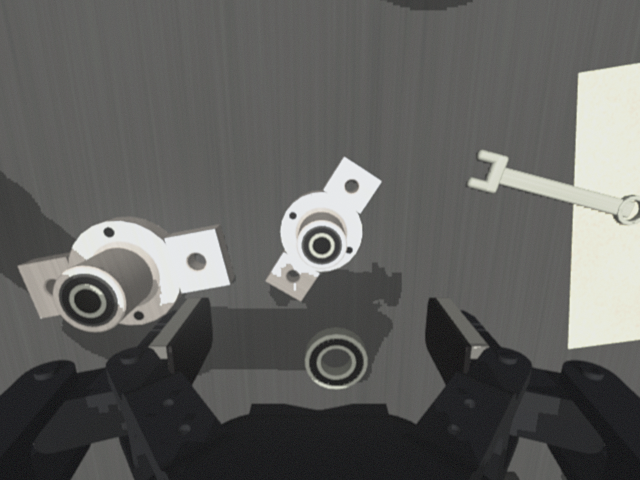

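The target housing's boss top is at (321,245), with its holes at (352,186) and (292,275). The bearing lies nearby at (336,361).

Run:
```python
from h import *
import pickle;s,p,d=pickle.load(open("pics/w2.pkl","rb"))
crop(p,255,145,395,310,3.6,"pics/w2c.png")
C=cam("wrist",s);W=cloud(C,d);z=W[...,2]
R=(slice(140,310),slice(255,395))
top=(z>55)&(z<66);t=np.zeros_like(top);t[R]=top[R];w=W[t];print("top",w.mean(0),w.min(0),w.max(0),t.sum())
x=np.array([atz(C,q,60) for q in [(321,245)]]);print(x)
f=(z>10)&(z<22);t=np.zeros_like(top);t[R]=f[R];w=W[t];print("flange",w[:,2].mean())
h=((z>9)&(z<70)).astype(np.uint8);h2=np.zeros_like(h);h2[R]=h[R]
for n,q,zz in(("h1",(352,186),16),("h2",(292.5,275),16),("bearing",(336,361),17)):print(n,atz(C,q,zz))
```

```text
top [ 470.81334904 -217.1947513    60.36586813] [ 448.63222479 -240.71384337   55.23664848] [ 493.31626846 -195.40938475   63.10269433] 1956
[[ 470.50668359 -218.83606234   60.        ]]
flange 15.971740185419279
h1 [ 501.3415002  -171.26638807   16.        ]
h2 [ 440.73938622 -264.87571664   16.        ]
bearing [ 487.83917811 -368.38752956   17.        ]
```

View pics/w2c.png

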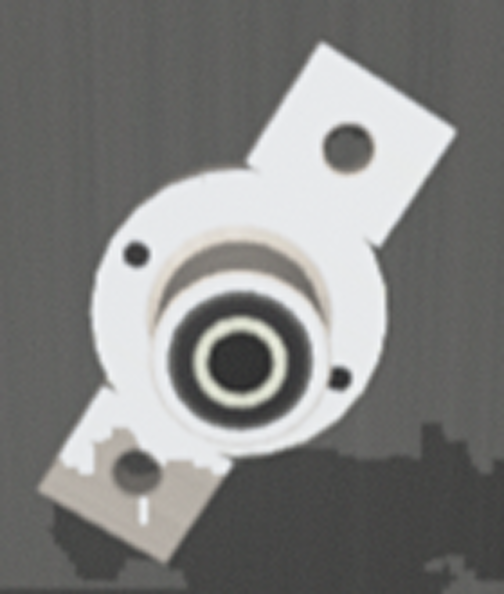

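Measured housing: centre (471.2, -219.0), x axis at yaw 57.6°. The hole spacing comes out at 111.6 (112 given), the boss at 45 (46 given) and the flange top at 16.0, so it is the right part. I'll grip it with the jaws across the lugs.

```bash
python3 -m pendant '[{"grip":0.085,"offset":[-0.024,0.0038,0],"spin":0},{"grip":0.085,"offset":[0,0,0.03],"spin":8.1},{"grip":0.085,"offset":[0,0,0.04],"spin":8.1},{"grip":0.085,"offset":[0,0,0.04],"spin":8.1},{"grip":0.085,"offset":[0,0,0.03],"spin":8.1},{"grip":0.085,"offset":[0,0,0],"spin":0},{"grip":0.085,"offset":[0,0,0],"spin":0}]' 60
python3 - <<'E'
from h import *
s=ctrl.get_state();p,d=optics.get_image("wrist")
cv2.imwrite("pics/w3.png",p[:,:,::-1]);print(s["tcp_pos"],s["eef_rot"],s["joint_positions"])
C=cam("wrist",s)
M=Ro.from_quat(s["eef_rot"],scalar_first=True).as_matrix();print(np.degrees(np.arctan2(M[1,0],M[0,0])))
print(proj(C,(471.2,-219,60)),atz(C,(318,367),60))
E
```

```text
clock: 3.0
tcp_pos: [471.9, -217.6, 92.0]
eef_rot: [0.0, 0.875, 0.483, 0.001]
ft_force: [0.9, -0.9, -0.4]
finger_gap: 85.0
[ 471.94347913 -217.55426922   92.01099675] [3.85663640e-04 8.75455227e-01 4.83298780e-01 5.34384846e-04] [ 0.20968658  0.56287749  0.18341316  2.17403647 -0.2408056   0.42182959
  0.02361917]
57.80217916347193
[317.93646594 280.89844268] [ 443.87808352 -262.50412262   60.        ]
```

View pics/w3.png

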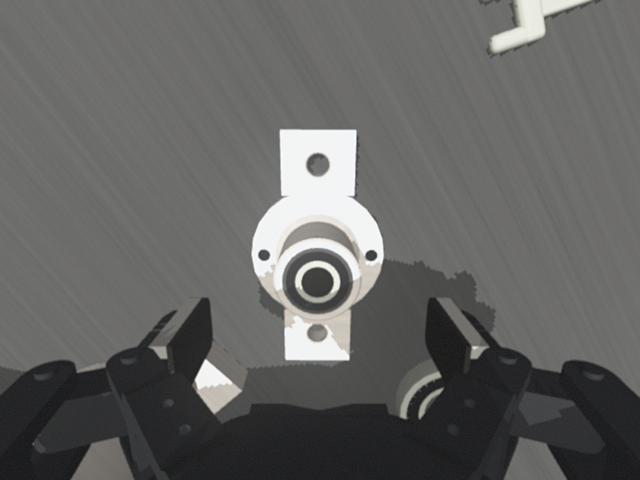

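The boss top appears at (317.5,281), against a predicted (317.9,280.9). Descending and gripping.

```bash
python3 -m pendant '[{"grip":0.085,"offset":[-0.0016,0,0.02],"spin":0},{"grip":0.085,"offset":[0,0,0.024],"spin":0},{"grip":0.085,"offset":[0,0,0.024],"spin":0},{"grip":0.085,"offset":[0,0,0],"spin":0},{"grip":0.085,"offset":[0,0,0],"spin":0}]' 60
python3 -m pendant '[{"grip":0.03,"offset":[0,0,0],"spin":0},{"grip":0.03,"offset":[0,0,0],"spin":0},{"grip":0.03,"offset":[0,0,0],"spin":0},{"grip":0.03,"offset":[0,0,0],"spin":0},{"grip":0.03,"offset":[0,0,0],"spin":0},{"grip":0.03,"offset":[0,0,0],"spin":0},{"grip":0.03,"offset":[0,0,0],"spin":0},{"grip":0.03,"offset":[0,0,0],"spin":0}]' 60
```

```text
clock: 3.68
tcp_pos: [470.9, -219.8, 24.6]
eef_rot: [0.001, 0.876, 0.482, 0.001]
ft_force: [-0.1, 0.5, 0.2]
finger_gap: 85.1
clock: 4.68
tcp_pos: [470.2, -219.4, 24.3]
eef_rot: [0.0, 0.876, 0.482, 0.0]
ft_force: [-0.2, 0.2, 6.5]
finger_gap: 44.0
```

```bash
python3 -m pendant '[{"grip":0.03,"offset":[0,0,-0.01],"spin":0},{"grip":0.03,"offset":[0,0,-0.02],"spin":0},{"grip":0.03,"offset":[0,0,-0.04],"spin":0},{"grip":0.03,"offset":[0,0,-0.045],"spin":0},{"grip":0.03,"offset":[0,0,-0.045],"spin":0},{"grip":0.03,"offset":[0,0,0],"spin":0},{"grip":0.03,"offset":[0,0,0],"spin":0}]' 60
python3 - <<'E'
from h import *
s=ctrl.get_state();p,d=optics.get_image("wrist");p2,_=optics.get_image("side")
cv2.imwrite("pics/w4.png",p[:,:,::-1]);cv2.imwrite("pics/s4.png",p2[:,:,::-1]);print(s["tcp_pos"],s["eef_rot"],s["joint_positions"],s["ft_force"])
import pickle;pickle.dump((s,p,d),open("pics/w4.pkl","wb"))
E
```

```text
clock: 5.55
tcp_pos: [468.3, -218.3, 182.1]
eef_rot: [-0.001, 0.876, 0.482, -0.001]
ft_force: [-1.0, 0.1, -6.7]
finger_gap: 44.1
[ 468.29563718 -218.32285714  182.10999891] [-0.00135978  0.87620678  0.48193241 -0.00099171] [ 0.14412064  0.41486833  0.26824755  2.1241819  -0.18332413  0.62720119
 -0.02514807] [-0.99376426  0.12168165 -6.67252283]
```

View pics/w4.png

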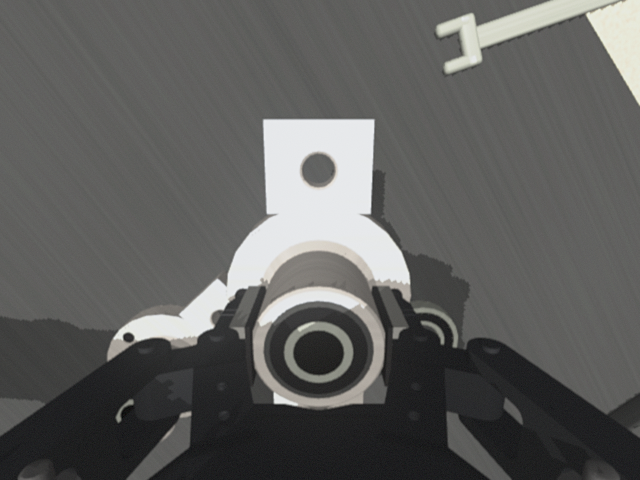

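View pics/s4.png

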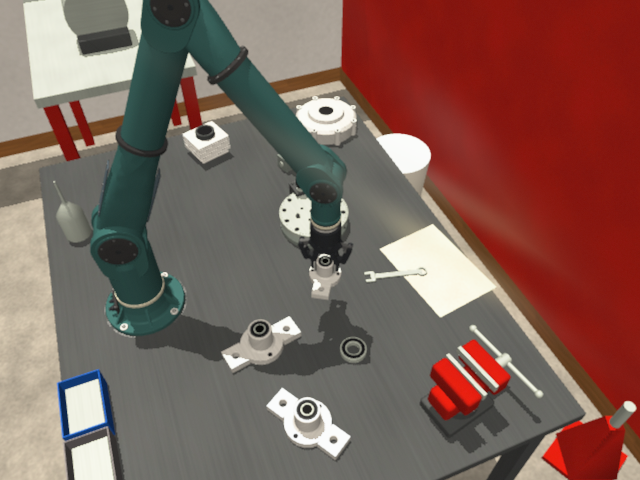

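The housing is held upright, with the forward lug hole at (318.5,170), straight ahead. Working out the held offset in tool coordinates.

Run:
```python
from h import *
import pickle;s,p,d=pickle.load(open("pics/w4.pkl","rb"))
H=np.array(optics.calibration("wrist")["hand_eye"]);K=cam("scene")[0];K=np.array(optics.calibration("wrist")["camera_matrix"])
def tool(q,dep):return (H@np.r_[np.linalg.inv(K)@[q[0],q[1],1]*dep,1])[:3]
def toolz(q,z):
    r=H[:3,:3]@np.linalg.inv(K)@[q[0],q[1],1];return H[:3,3]+r*(z-H[2,3])/r[2]
crop(p,255,110,385,230,5,"pics/w4c.png")
for q in[(290,145),(345,145),(290,195),(345,195),(270,250),(370,250)]:print(q,tool(q,d[q[1],q[0]]).round(1))
print(toolz((318.5,170),8.3))
M=Ro.from_quat(s["eef_rot"],scalar_first=True).as_matrix();print(np.degrees(np.arctan2(M[1,0],M[0,0])))
```

```text
(290, 145) [ 66.8 -11.2   8.8]
(345, 145) [66.9 11.   8.2]
(290, 195) [ 46.6 -11.6   8.4]
(345, 195) [46.6 11.4  8.2]
(270, 250) [ 22.7 -20.7   7.6]
(370, 250) [22.7 22.8  7.9]
[56.92383944  0.34815875  8.3       ]
57.62350421964097
```

View pics/w4c.png

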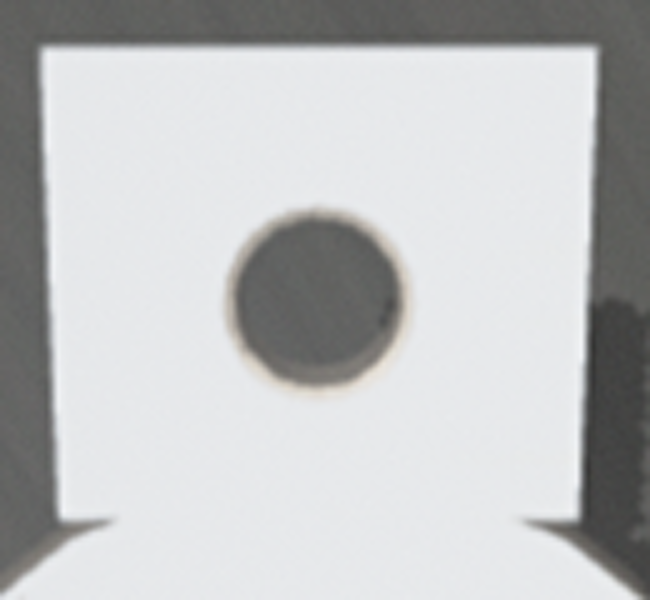

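```bash
python3 -m pendant '[{"grip":0.03,"offset":[0,0,0],"spin":10.5},{"grip":0.03,"offset":[0,0,0],"spin":10.5},{"grip":0.03,"offset":[0,0,0],"spin":10.5},{"grip":0.03,"offset":[0,0,0],"spin":10.5},{"grip":0.03,"offset":[0,0,0],"spin":10.6},{"grip":0.03,"offset":[0.015,-0.04,0],"spin":0},{"grip":0.03,"offset":[0.015,-0.04,0],"spin":0},{"grip":0.03,"offset":[0.019,-0.048,0],"spin":0},{"grip":0.03,"offset":[0.019,-0.048,0],"spin":0},{"grip":0.03,"offset":[0.019,-0.048,0],"spin":0},{"grip":0.03,"offset":[0.019,-0.048,0],"spin":0},{"grip":0.03,"offset":[0.019,-0.0495,0],"spin":0}]' 60
python3 -m pendant '[{"grip":0.03,"offset":[0,0,0.03],"spin":0},{"grip":0.03,"offset":[0,0,0.03],"spin":0},{"grip":0.03,"offset":[0,0,0],"spin":0},{"grip":0.03,"offset":[0,0,0],"spin":0}]' 60
python3 - <<'E'
from h import *
s=ctrl.get_state();p,d=optics.get_image("wrist");p2,_=optics.get_image("side")
cv2.imwrite("pics/w5.png",p[:,:,::-1]);cv2.imwrite("pics/s5.png",p2[:,:,::-1]);print(s["tcp_pos"],s["eef_rot"],s["joint_positions"],s["ft_force"])
import pickle;pickle.dump((s,p,d),open("pics/w5.pkl","wb"))
M=Ro.from_quat(s["eef_rot"],scalar_first=True).as_matrix();print(np.degrees(np.arctan2(M[1,0],M[0,0])))
a=np.radians(5);T=np.array([566+56*np.cos(a),112.7+56*np.sin(a)]);C=cam("wrist",s)
print("dowel tip/base expected px",proj(C,[*T,73]),proj(C,[*T,58]))
dlt=M.T@(np.array([566,112.7,182])-M@[.9,.3,0]-s["tcp_pos"]);print("to go tool",dlt)
E
```

```text
clock: 7.15
tcp_pos: [565.4, 113.2, 181.2]
eef_rot: [0.001, 0.999, 0.044, -0.002]
ft_force: [1.5, 0.2, -6.2]
finger_gap: 43.9
clock: 7.65
tcp_pos: [566.5, 111.3, 123.0]
eef_rot: [0.0, 0.999, 0.043, -0.0]
ft_force: [-0.8, -0.6, -5.5]
finger_gap: 44.0
[566.52023239 111.29846153 123.02541289] [ 3.69756492e-04  9.99063518e-01  4.32649612e-02 -3.06641722e-04] [-0.60553442  0.60361202  0.47191741  2.04004117 -0.47032581  0.60414031
 -1.29553195] [-0.83536255 -0.55911169 -5.45514442]
4.959334795563264
dowel tip/base expected px [316.5235475  165.44332323] [316.65104413 163.46432713]
to go tool [ -1.33514472  -1.69925794 -58.97533046]
```

View pics/w5.png

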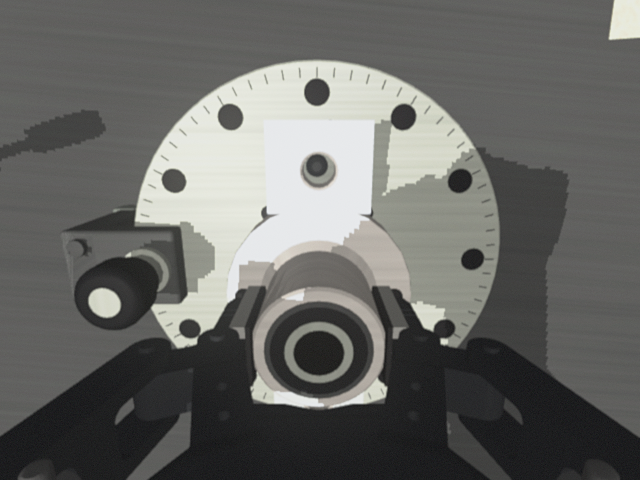

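View pics/s5.png

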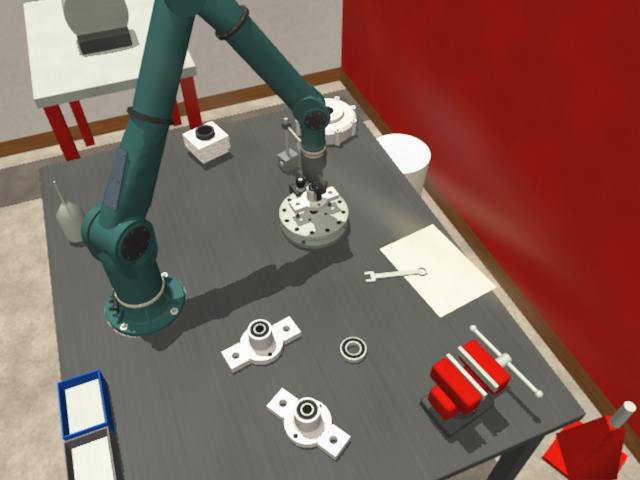

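The dowel shows through the forward hole at about (317,166), as predicted. I'll measure the remaining offset directly in tool coordinates.

Run:
```python
from h import *
import pickle;s,p,d=pickle.load(open("pics/w5.pkl","rb"))
crop(p,290,145,350,195,12,"pics/w5c.png")
H=np.array(optics.calibration("wrist")["hand_eye"]);K=np.array(optics.calibration("wrist")["camera_matrix"])
def toolz(q,z):
    r=H[:3,:3]@np.linalg.inv(K)@[q[0],q[1],1];return H[:3,3]+r*(z-H[2,3])/r[2]
for q in ((316.5,163),(316.5,165)):print(toolz(q,50))
print(toolz((318.5,170),8.3))
print([ctrl.get_state()["tcp_pos"].round(2) for _ in range(3)])
```

```text
[56.88604284 -1.528256   50.        ]
[55.86172138 -1.52885472 50.        ]
[56.80846812 -0.47478761  8.3       ]
[array([567.43, 111.53, 124.18]), array([567.43, 111.53, 124.18]), array([567.43, 111.53, 124.18])]
```

View pics/w5c.png

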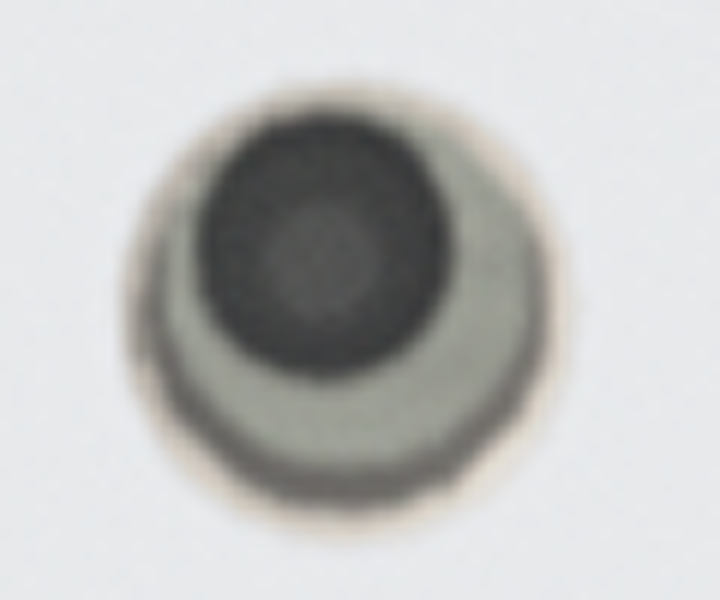

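```bash
python3 -m pendant '[{"grip":0.03,"offset":[-0.0016,-0.0014,0],"spin":0},{"grip":0.03,"offset":[0,0,0.01],"spin":0},{"grip":0.03,"offset":[0,0,0.01],"spin":0},{"grip":0.03,"offset":[0,0,0],"spin":0},{"grip":0.03,"offset":[0,0,0],"spin":0}]' 60
python3 - <<'E'
from h import *
s=ctrl.get_state();p,d=optics.get_image("wrist");print(s["tcp_pos"])
crop(p,290,145,350,195,12,"pics/w6c.png")
c=optics.calibration("wrist");H=np.array(c["hand_eye"]);K=np.array(c["camera_matrix"])
def px(X):
    q=K@(np.linalg.inv(H)@np.r_[X,1])[:3];return q[:2]/q[2]
h=s["tcp_pos"][2]
print([ (px([56.5,0,z])-px([56.5,0,8.3])) for z in (24.3,h-73,h-58)])
E
```

```text
clock: 8.38
tcp_pos: [564.8, 112.9, 103.1]
eef_rot: [0.0, 0.999, 0.044, -0.0]
ft_force: [0.9, -1.2, -6.7]
finger_gap: 44.4
[564.75444346 112.92809634 103.09616907]
[array([-0.0996572 , -3.09267821]), array([-0.13129979, -4.07464775]), array([-0.20429349, -6.33987328])]
```

View pics/w6c.png

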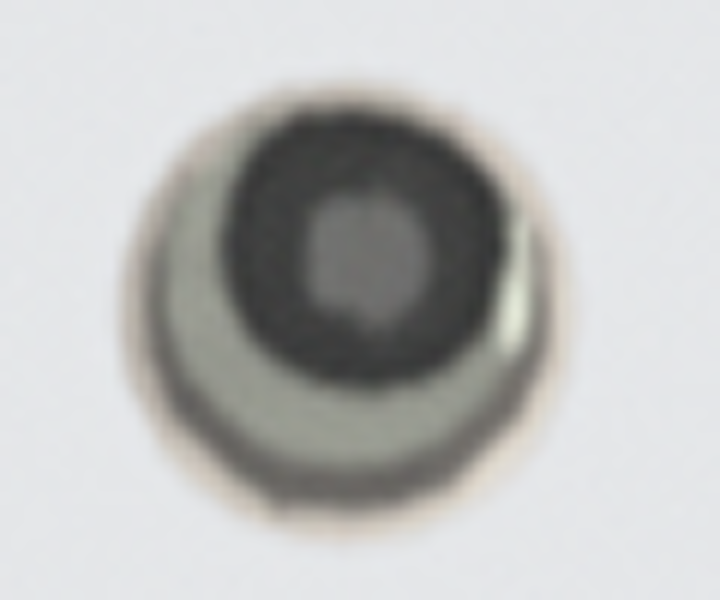

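Fore/aft matches (-4.0 px, expected -4.1). Sideways the dowel is about 2 px (1 mm) to +y. I'll correct that and go down gently.

```bash
python3 -m pendant '[{"grip":0.03,"offset":[0,0.0009,0],"spin":0},{"grip":0.03,"offset":[0,0,0.004],"spin":0},{"grip":0.03,"offset":[0,0,0.004],"spin":0},{"grip":0.03,"offset":[0,0,0.003],"spin":0},{"grip":0.03,"offset":[0,0,0],"spin":0}]' 60
python3 -m pendant '[{"grip":0.03,"offset":[0,0,0.003],"spin":0},{"grip":0.03,"offset":[0,0,0.003],"spin":0},{"grip":0.03,"offset":[0,0,0.002],"spin":0},{"grip":0.03,"offset":[0,0,0],"spin":0}]' 60
```

```text
clock: 9.05
tcp_pos: [564.5, 112.1, 91.9]
eef_rot: [0.0, 0.999, 0.044, -0.0]
ft_force: [0.5, -0.4, -6.2]
finger_gap: 43.9
clock: 9.55
tcp_pos: [564.7, 112.2, 84.1]
eef_rot: [0.0, 0.999, 0.044, -0.0]
ft_force: [-0.1, -0.3, -6.5]
finger_gap: 44.2
```

```bash
python3 -m pendant '[{"grip":0.03,"offset":[0,0,0.001],"spin":0},{"grip":0.03,"offset":[0,0,0.001],"spin":0},{"grip":0.03,"offset":[0,0,0],"spin":0},{"grip":0.03,"offset":[0,0,0],"spin":0}]' 60
python3 - <<'E'
from h import *
p,d=optics.get_image("wrist");print(ctrl.get_state()["tcp_pos"],ctrl.get_state()["ft_force"])
crop(p,120,100,420,350,2.6,"pics/w7c.png")
E
```

```text
clock: 10.05
tcp_pos: [564.9, 112.2, 82.4]
eef_rot: [-0.0, 0.999, 0.044, 0.0]
ft_force: [-0.8, -0.0, -5.2]
finger_gap: 44.1
[564.90027509 112.18048925  82.37156866] [ 0.24099037  0.41223818 -5.76534225]
```

View pics/w7c.png

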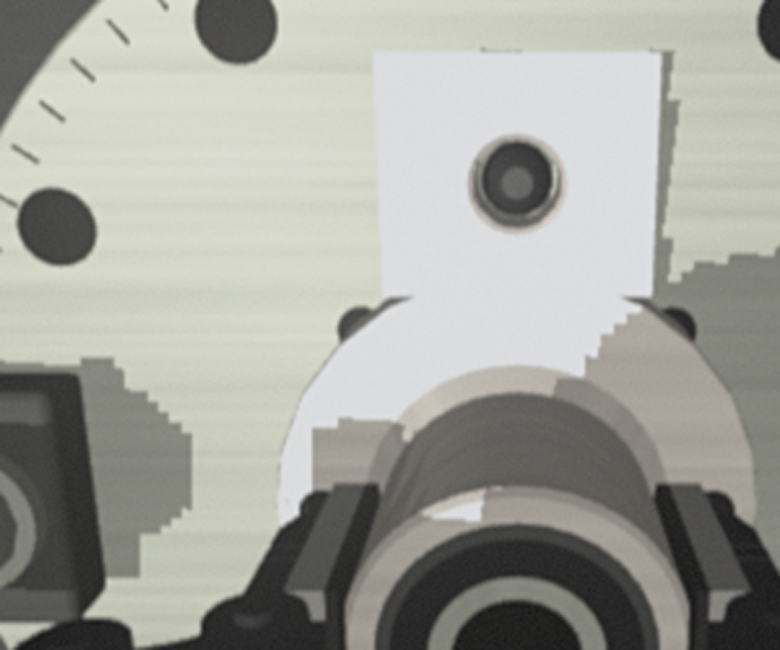

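The dowel is inside the hole, centred. I'll press lightly until it is flush.

```bash
python3 -m pendant '[{"grip":0.03,"offset":[0,0,0.0007],"spin":0},{"grip":0.03,"offset":[0,0,0],"spin":0},{"grip":0.03,"offset":[0,0,0],"spin":0}]' 60;python3 -m pendant '[{"grip":0.03,"offset":[0,0,0.0007],"spin":0},{"grip":0.03,"offset":[0,0,0],"spin":0},{"grip":0.03,"offset":[0,0,0],"spin":0}]' 60
```

```text
clock: 10.48
tcp_pos: [564.9, 112.2, 82.3]
eef_rot: [-0.0, 0.999, 0.044, 0.0]
ft_force: [-2.2, 0.4, 5.7]
finger_gap: 43.9
clock: 10.85
tcp_pos: [564.9, 112.2, 82.3]
eef_rot: [-0.001, 0.999, 0.044, 0.0]
ft_force: [-4.4, 1.9, 11.4]
finger_gap: 43.7
```

It is flush: the force reversed with TCP z at 82.3, exactly as predicted. Release, then rise.

```bash
python3 -m pendant '[{"grip":0.06,"offset":[0,0,0],"spin":0},{"grip":0.075,"offset":[0,0,0],"spin":0},{"grip":0.075,"offset":[0,0,0],"spin":0},{"grip":0.075,"offset":[0,0,0],"spin":0},{"grip":0.075,"offset":[0,0,0],"spin":0},{"grip":0.075,"offset":[0,0,0],"spin":0}]' 60
python3 -m pendant '[{"grip":0.075,"offset":[0,0,-0.02],"spin":0},{"grip":0.075,"offset":[0,0,-0.03],"spin":0},{"grip":0.075,"offset":[0,0,-0.04],"spin":0},{"grip":0.075,"offset":[0,0,-0.04],"spin":0},{"grip":0.085,"offset":[0,0,0],"spin":0},{"grip":0.085,"offset":[0,0,0],"spin":0}]' 60
python3 - <<'E'
from h import *
s=ctrl.get_state();p,d=optics.get_image("wrist")
cv2.imwrite("pics/w8.png",p[:,:,::-1])
import pickle;pickle.dump((s,p,d),open("pics/w8.pkl","wb"))
C=cam("wrist",s);W=cloud(C,d);z=W[...,2]
k=(z>111)&(z<125);kk=W[k];l,n,_,_=0,0,0,0
nl,l,st,ce=cv2.connectedComponentsWithStats(k.astype(np.uint8))
for i in range(1,nl):
    if st[i,4]>200:w=W[l==i];print(ce[i],st[i,4],w.mean(0),w.min(0),w.max(0))
print(s["tcp_pos"])
E
```

```text
clock: 11.6
tcp_pos: [564.8, 112.1, 80.8]
eef_rot: [0.0, 0.999, 0.044, -0.0]
ft_force: [-0.5, -0.5, -0.3]
finger_gap: 74.7
clock: 12.35
tcp_pos: [564.1, 112.4, 210.4]
eef_rot: [-0.0, 0.999, 0.044, -0.0]
ft_force: [-1.1, -0.2, -0.3]
finger_gap: 84.7
[318.86240091 240.2114949 ] 3532 [567.00500765 112.82538232 118.39005833] [542.47750097  89.85436599 111.02551838] [588.84906868 135.59133177 121.4075877 ]
[182.38379657 239.39798936] 1691 [559.21036952 204.79782047 117.3986555 ] [541.87937983 190.25744775 111.11009115] [573.78490159 221.81188149 120.44136716]
[564.14363724 112.3527565  210.43932823]
```

View pics/w8.png

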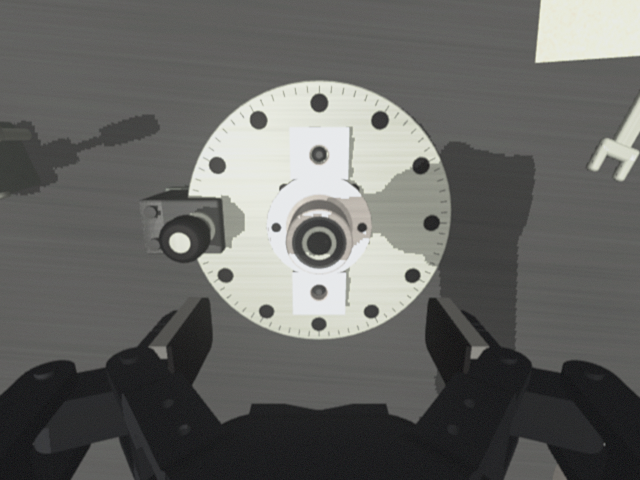

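Both dowels show centred in both holes, at (319,154) and (319,292), and the boss top is at 118.4 against an expected 118, so the housing is home. Before descending on the knob I'll check how far the dial gauge arm reaches.

Run:
```python
from h import *
for n in("scene","side"):
    d=np.load(f"pics/{n}0.npy");W=cloud(cam(n),d)
    m=(W[...,0]>500)&(W[...,0]<680)&(W[...,1]>250)&(W[...,1]<470)&(W[...,2]>25)&(W[...,2]<240)
    w=W[m]
    for lo in range(250,470,20):
        q=w[(w[:,1]>=lo)&(w[:,1]<lo+20)]
        if len(q):print(n,lo,len(q),q[:,0].min().round(),q[:,0].max().round(),q[:,2].min().round(),q[:,2].max().round())
```

```text
scene 250 37 532.0 578.0 26.0 83.0
scene 310 72 610.0 634.0 120.0 161.0
scene 330 100 601.0 629.0 74.0 167.0
scene 350 55 601.0 621.0 115.0 167.0
scene 370 41 568.0 609.0 27.0 172.0
scene 390 193 559.0 622.0 25.0 197.0
scene 410 262 552.0 622.0 27.0 210.0
scene 430 93 563.0 613.0 27.0 189.0
side 250 5 531.0 552.0 36.0 75.0
side 290 8 615.0 624.0 133.0 156.0
side 310 84 604.0 632.0 80.0 169.0
side 330 75 597.0 626.0 75.0 165.0
side 350 22 598.0 609.0 118.0 167.0
side 370 73 558.0 606.0 25.0 177.0
side 390 198 549.0 619.0 25.0 211.0
side 410 167 549.0 617.0 27.0 209.0
side 430 17 556.0 604.0 50.0 59.0
```

The gauge's nearest part is at y≈300 and at most 170 high, so the gripper (y<255) and camera (z>230) clear it. Moving over the knob and turning the jaws tangential.

```bash
python3 -m pendant '[{"grip":0.085,"offset":[0.001,-0.047,0],"spin":0},{"grip":0.085,"offset":[0.001,-0.047,0],"spin":0},{"grip":0.085,"offset":[0,0,0],"spin":-10},{"grip":0.085,"offset":[0,0,0],"spin":-10},{"grip":0.085,"offset":[0,0,0],"spin":-10},{"grip":0.085,"offset":[0,0,0],"spin":-10},{"grip":0.085,"offset":[0,0,0],"spin":-10},{"grip":0.085,"offset":[0,0,0],"spin":-10},{"grip":0.085,"offset":[0,0,0],"spin":-10},{"grip":0.085,"offset":[0,0,0],"spin":-10},{"grip":0.085,"offset":[0,0,0],"spin":-10},{"grip":0.085,"offset":[0,0,0],"spin":0}]' 60
python3 -m pendant '[{"grip":0.085,"offset":[0,0,0.03],"spin":0},{"grip":0.085,"offset":[0,0,0.03],"spin":0},{"grip":0.085,"offset":[0,0,0],"spin":0},{"grip":0.085,"offset":[0,0,0],"spin":0}]' 60
python3 - <<'E'
from h import *
s=ctrl.get_state();p,d=optics.get_image("wrist")
cv2.imwrite("pics/w9.png",p[:,:,::-1])
C=cam("wrist",s);M=Ro.from_quat(s["eef_rot"],scalar_first=True).as_matrix()
print(s["tcp_pos"],np.degrees(np.arctan2(M[1,0],M[0,0])),s["joint_positions"])
W=cloud(C,d);z=W[...,2];k=(z>113)&(z<122);nl,l,st,ce=cv2.connectedComponentsWithStats(k.astype(np.uint8))
for i in range(1,nl):
    if st[i,4]>200:w=W[l==i];print(ce[i],st[i,4],w.mean(0),(w.min(0)+w.max(0))/2, "tool",M.T@(w.mean(0)-s["tcp_pos"]))
E
```

```text
clock: 13.9
tcp_pos: [557.7, 205.5, 209.4]
eef_rot: [-0.001, 0.676, 0.737, -0.001]
ft_force: [-0.5, 0.2, 0.2]
finger_gap: 84.8
clock: 14.4
tcp_pos: [559.0, 206.1, 151.2]
eef_rot: [0.0, 0.676, 0.737, 0.0]
ft_force: [0.5, -0.2, 0.3]
finger_gap: 84.9
[558.95202225 206.09334164 151.21552564] 94.92668337872688 [-0.51593255  0.53469664  0.120447    1.97291619 -0.10250838  0.63940764
 -0.24383654]
[460.31910112  25.5505618 ] 445 [610.90612238 327.07774882 117.94178869] [612.18882095 325.29613036 117.51738699] tool [116.07793127  62.1420255   33.28482256]
[314.3052358  271.56034163] 2693 [557.45465961 208.41414966 117.47660672] [557.61924782 206.8455689  116.71655042] tool [ 2.44324023 -1.3030401  33.73833959]
[315.4017425  397.63601162] 1033 [564.57885335 131.11017708 117.15892381] [564.49414151 130.02293396 116.65280462] tool [-75.18693518  -0.84420482  34.06171488]
```

View pics/w9.png

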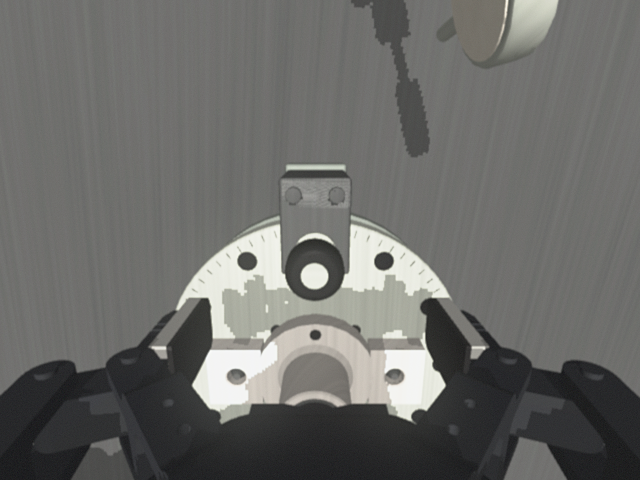

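The knob's white cap is at (315,275), about 1.3 mm off to tool -y. I'll correct that and descend so the pads sit at z≈110, on the knob's upper half, then close.

```bash
python3 -m pendant '[{"grip":0.085,"offset":[0.0005,-0.0012,0],"spin":0},{"grip":0.085,"offset":[0,0,0.02],"spin":0},{"grip":0.085,"offset":[0,0,0.02],"spin":0},{"grip":0.085,"offset":[0,0,0.02],"spin":0},{"grip":0.085,"offset":[0,0,0],"spin":0},{"grip":0.085,"offset":[0,0,0],"spin":0}]' 60
python3 -m pendant '[{"grip":0.015,"offset":[0,0,0],"spin":0},{"grip":0.015,"offset":[0,0,0],"spin":0},{"grip":0.015,"offset":[0,0,0],"spin":0},{"grip":0.015,"offset":[0,0,0],"spin":0},{"grip":0.015,"offset":[0,0,0],"spin":0},{"grip":0.015,"offset":[0,0,0],"spin":0},{"grip":0.015,"offset":[0,0,0],"spin":0},{"grip":0.015,"offset":[0,0,0],"spin":0},{"grip":0.015,"offset":[0,0,0],"spin":0}]' 80
```

```text
clock: 15.2
tcp_pos: [558.1, 206.6, 91.9]
eef_rot: [0.0, 0.676, 0.737, 0.001]
ft_force: [1.0, 1.2, -0.4]
finger_gap: 84.6
clock: 16.32
tcp_pos: [556.8, 206.4, 91.7]
eef_rot: [-0.0, 0.676, 0.737, -0.0]
ft_force: [-2.5, 0.5, 6.1]
finger_gap: 29.5
```

Gripped: a 29.5 reading on a 32 mm knob shows the same 2 mm bias as on the boss. Pulling up in stages.

```bash
python3 -m pendant '[{"grip":0.015,"offset":[0,0,-0.002],"spin":0},{"grip":0.015,"offset":[0,0,-0.003],"spin":0},{"grip":0.015,"offset":[0,0,0],"spin":0}]' 80
python3 -m pendant '[{"grip":0.015,"offset":[0,0,-0.003],"spin":0},{"grip":0.015,"offset":[0,0,-0.003],"spin":0},{"grip":0.015,"offset":[0,0,0],"spin":0},{"grip":0.015,"offset":[0,0,0],"spin":0}]' 80
python3 -m pendant '[{"grip":0.015,"offset":[0,0,-0.002],"spin":0},{"grip":0.015,"offset":[0,0,-0.002],"spin":0},{"grip":0.015,"offset":[0,0,0],"spin":0},{"grip":0.015,"offset":[0,0,0],"spin":0}]' 80
```

```text
clock: 16.7
tcp_pos: [556.8, 206.3, 95.3]
eef_rot: [-0.0, 0.676, 0.737, -0.001]
ft_force: [0.5, 1.1, -7.8]
finger_gap: 29.2
clock: 17.2
tcp_pos: [556.8, 206.4, 101.7]
eef_rot: [-0.0, 0.676, 0.737, -0.0]
ft_force: [0.4, 1.9, -11.3]
finger_gap: 29.3
clock: 17.7
tcp_pos: [556.8, 206.3, 105.7]
eef_rot: [-0.0, 0.676, 0.737, -0.0]
ft_force: [-0.9, 1.9, -13.2]
finger_gap: 29.4
```

```bash
python3 -m pendant '[{"grip":0.015,"offset":[0,0,-0.001],"spin":0},{"grip":0.015,"offset":[0,0,-0.001],"spin":0},{"grip":0.015,"offset":[0,0,0],"spin":0},{"grip":0.015,"offset":[0,0,0],"spin":0}]' 80
python3 -m pendant '[{"grip":0.015,"offset":[0,0,-0.001],"spin":0},{"grip":0.015,"offset":[0,0,0],"spin":0},{"grip":0.015,"offset":[0,0,0],"spin":0}]' 80
```

```text
clock: 18.2
tcp_pos: [556.8, 206.3, 107.1]
eef_rot: [-0.0, 0.675, 0.737, -0.001]
ft_force: [2.0, 2.3, -24.8]
finger_gap: 29.1
clock: 18.58
tcp_pos: [556.7, 206.3, 107.1]
eef_rot: [-0.0, 0.675, 0.737, -0.001]
ft_force: [2.6, 2.6, -31.0]
finger_gap: 29.0
```

The stop is reached: z is steady at 107.1 (15.4 mm up) and the force has risen to 31 N. I'll ease off a touch and check by image.

```bash
python3 -m pendant '[{"grip":0.015,"offset":[0,0,0.0008],"spin":0},{"grip":0.015,"offset":[0,0,0],"spin":0},{"grip":0.015,"offset":[0,0,0],"spin":0},{"grip":0.015,"offset":[0,0,0],"spin":0}]' 80
python3 - <<'E'
from h import *
s=ctrl.get_state();p,d=optics.get_image("wrist");p2,d2=optics.get_image("side");p3,_=optics.get_image("scene")
cv2.imwrite("pics/w10.png",p[:,:,::-1]);crop(p2,250,140,390,260,5.5,"pics/s10.png")
C=cam("wrist",s);W=cloud(C,d)
z=W[...,2];k=(z>122)&(z<142);nl,l,st,ce=cv2.connectedComponentsWithStats(k.astype(np.uint8))
for i in range(1,nl):
    if st[i,4]>100:w=W[l==i];print(ce[i],st[i,4],np.median(w,0))
a=np.radians(5)
for sg in(1,-1):print(proj(C,[566+sg*56*np.cos(a),112.7+sg*56*np.sin(a),73]))
print(s["tcp_pos"])
E
```

```text
clock: 19.08
tcp_pos: [556.7, 206.3, 107.0]
eef_rot: [-0.0, 0.676, 0.737, -0.001]
ft_force: [1.6, 2.4, -27.7]
finger_gap: 29.0
[562.38373162  20.63970588] 2176 [616.33404045 312.90578726 134.09350112]
[318.36342352 323.46253902] 7688 [557.23708128 212.47831592 132.77632713]
[413.33916971 424.69567367]
[224.15508533 424.28586611]
[556.74195768 206.29122782 107.04123671]
```

View pics/w10.png

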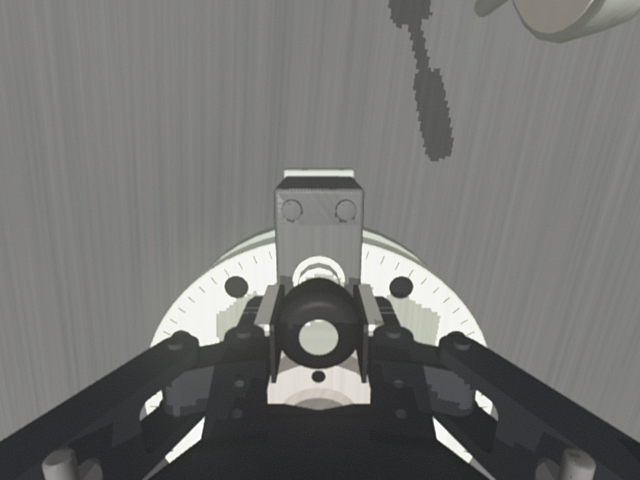

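View pics/s10.png

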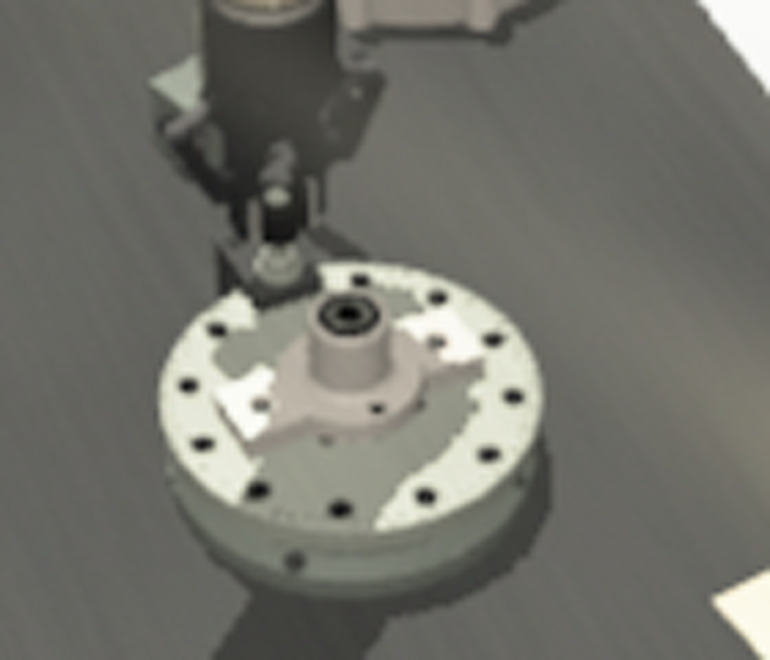

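The knob's top is at z 132.8 (118 + 15), so the pin is fully back. The housing sits flat and the plate is unturned. Handing in.

Run:
```python
from h import *
print(ctrl.hand_in());s=ctrl.get_state();print(s["tcp_pos"],s["ft_force"],s["finger_gap"])
```

```text
the job is handed in; nothing more can be done
None
the job is handed in; nothing more can be done
```

The housing is home on the two dowels, and the arm is holding the index pin fully back by its knob, as you asked. I handed the job in at about 19 s; no verdict is reported.

- **Housing:** I took the smallest of the three look-alikes by its boss and lowered it over both dowels. The force reversed at the height predicted for a flush flange, and I let go with the pin still seated. Afterwards both dowels showed centred in their holes, and the boss top measured 118.4 mm against an expected 118.
- **Index pin:** I gripped the knob from above at 80 N and pulled it straight up to its stop. The tool had risen about 15.4 mm, the pull had gone up to 31 N, and I eased that to 28 N. The knob top then measured 132.8 mm against an expected 133.
- **Table and other items:** The last wrist and side pictures showed the housing flat and no visible turn of the plate. The arm came near none of the loose items, but I did not measure the bearing, the spanner or the dial gauge stand again at the end.
- **Disagreements:**
  - Finger-opening readings were 2 to 3 mm below the true sizes (44 on the 46 mm boss, 29.5 on the 32 mm knob).
  - Position readings wandered by about 1 mm, and the same wrist pixel came out 0.8 mm apart in two scripts. I centred the dowel by its offset from the hole in the same picture instead.

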